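# Empty the catch tray and hold the cover plate flush on a tilted chair mechanism

## Robot

A 6-joint arm with a two-finger parallel gripper is mounted at the origin on the work surface. World frame = base frame: x ahead of the robot, y to its left, z up, the work surface at z = 0. Lengths are in m, angles in degrees, forces in N, time in s.
With the tool pointing down it reaches from about 0.3 to 1 m from the base axis. Payload 5.1 kg.
Tool frame: the origin (TCP) lies at the very end of the fingers, on their centre line; the grasp point (between the pads) lies 19 mm behind it; x points along the fingers, y is the direction in which the jaws open and shut, and the axes are right-handed (so a half turn about x gives the same grasp; the last joint's range is limited). The gripper opens to 95 mm and grips with 3 to 60 N. Pads are 20 mm wide; open, the fingers measure 119 mm over their backs; the gripper's body (75 mm by 180 mm) begins 59 mm behind the grasp point.
Start: joints at [69.236, 7.093, 94.555, -0, 78.352, -4.733], TCP at [0.18, 0.625, 0.215] pointing down, gripper open.
Joint ranges: [-149.61, 149.61], [-58.7, 133.49], [1.44, 155.28], [-77.14, 257.14], [18.33, 153.61], [-166.67, 166.67]. Speed limits (degrees/s): [147.25, 147.25, 180, 180, 180, 180].

## Interface

Orientations are given as a 3x3 rotation matrix whose columns are the frame's x, y, z axes.
In Python, from cell import manip, eyes gives the robot as it stands.
- The arm moves only by the tool jog_arm, never from a script. Its argument "commands" is a list of rows, each an object with "travel": the shift along the tool's x, y, z in cm, a list of three; "roll": the turn about the tool's x in degrees; "fingers": the closure in counts, from 0 (fully open) to 255 (shut). In form: [{"travel": [x, y, z], "roll": roll, "fingers": fingers}, ...]. A call has exactly 10 rows; each row shifts and turns the pose as measured when the row begins, along the tool's axes as they then stand; what a row does not reach is not made up. A row lasts 1/8 s, in which the tool goes at most 62.5 mm and 10.7 degrees, less where a joint would pass 70% of its speed; a pose out of reach is approached as far as the arm can. A call is refused whole if a number of a shift passes 6.25 or a number of a turn 10.7, either way. A call with a gripper value outside its range is refused whole. The fingers move at their own pace and stop on an object; "newtons" is the grip in N (left out, the last holds). Time passes only in rows, so rows that do not move let the fingers close, or fill a call up. It gives the time, the measured TCP pose, the force and the opening at its end, in the units of the state.
- manip.state(): the state, without advancing time (a new reading comes with each control period).
- eyes.get_image(name): name is "scene" or "side" or "wrist"; returns the picture (384x512x3 uint8, red, green, blue); there is no depth.
- eyes.camera_info(name): a dict with "camera_matrix" (3x3 intrinsics, pixels), "pose" (4x4, takes a point from camera to world coordinates). Camera axes: x right, y down, z forward; pixel columns grow to the right and rows downward; lengths in m; the calibration is good to about 2 mm. A picture is of the moment at which its call begins: read the wrist's pose just before it. camera_info takes no time and is no camera call; for the wrist camera it gives the pose at the moment of the call.
- manip.close_job(): hands the job in, once; it reports no verdict.
The state is a dict: "time": time; "qpos": joint angles; "qvel": joint speeds; "joint_torque": joint torques, N m; "tcp_pos": TCP position; "eef_rot": TCP orientation; "ft_force": force on the tool from outside, world axes, zero at the start; "ft_torque": the same for the moment, N m; "finger_gap": finger opening in m.
Only numpy, scipy, OpenCV 4.12 (cv2) and the standard library are available. Lean on these libraries where they do the work, as an engineer would, in place of code of your own. Each camera call takes 0.05 s, during which the arm holds its last target. There are 200 camera calls.

## Task

Clear the two finished castings out of the outfeed catch tray: first put the round hub into the tote and let go of it, then take the ribbed cover plate by its rib and offer it up to the sloped head plate of the chair mechanism, underside flat against the slope, centred, with its long side running up the slope. Feel for the slope so that the plate lies flush all over, press it on lightly (about 5 to 20 N) and finish like that, still gripping the plate and pushing it against the face; do not let go. Leave everything else on the bench where it is.

Things in the scene. Friction and masses are not known exactly. Their poses are not given: they have to be found in the camera images.
- tray: Open steel catch tray, fixed, 200 (x) x 280 (y) x 30 mm high, walls and floor 4 mm, on the left or right of the bench; the two castings lie in it side by side along its y. Origin: centre of its underside, z up, +x towards its rising steel chute (130 mm wide, from 110 mm off the origin) and a grey feeder unit 150 mm high.
- tote: Blue open plastic tote, fixed and empty, 200 (x) x 280 (y) x 80 mm high, walls and floor 4 mm. Origin: centre of its underside, z up. It stands on the other side of the bench from the tray.
- hub: Round aluminium hub casting, about 0.2 kg: flange 64 mm across and 12 mm high, tapering to a boss 34 mm across from 15 mm up to its flat top at 45 mm. Origin: centre of the flange's underside, z up along the boss. Starts upright in the tray; gripped by the boss.
- plate: Aluminium cover plate, about 0.16 kg: a flat rectangle 80 (x) x 60 (y) x 6 mm with one upright rib in the middle of its top, 50 mm long (along x), 12 mm thick (across y), from 6 mm up to 36 mm above the underside. Origin: centre of the flat underside, z up through the rib. Starts flat in the tray, rib up. Grip it across the rib; either way round will do.
- stage: Sloped head of the chair mechanism (black, mid-bench): grey plate 90 (x) x 70 (y) x 10 mm. Origin: centre of its face, about 115 mm up; z outward normal, x up the slope, y level. Slope 14 to 34 degrees, low edge to the robot within 20 degrees; angle locked. Sprung along its normal: sinks from about 3 N, then 1.5 N per mm, hard stop at 12 mm. Plywood base 170 x 130 mm below.
- screwdriver: Screwdriver lying on the bench between robot and mechanism; bystander.
- wrench: Steel wrench lying on the bench near its left side; bystander.
- roll: Cardboard roll core, ring 72 mm across and 24 mm high, flat on the bench near its left side; bystander.
- drill: Yellow and black cordless drill lying on its side at the right of the bench, about 280 x 120 x 65 mm; bystander.
- bottle: White plastic bottle, 56 mm across, 160 mm tall, at the left side of the bench; bystander.
- bin: Small blue open bin, 150 x 100 x 70 mm, beyond the mechanism; bystander.

How it is judged (in metres and radians):
On the way, in this order (a step that is already met when the one before it is completed fails the run):
1. the hub lies in the tote, let go and at rest (x of hub in the frame of tote between -0.095 and 0.095 m and y of hub in the frame of tote between -0.135 and 0.135 m and z of hub in the frame of tote below 0.06 m and contact force between the fingers and hub below 0.1 N and linear speed of hub below 0.05 m/s), for 0.2 s.
2. the cover plate is held above the tray (height (world z) of plate above 0.07 m and contact force between the fingers and plate above 1 N), for 0.2 s.
At the end, for the whole second after the job is handed in: The hub lies in the tote, released and at rest. The cover plate is still gripped, rib outwards, and pressed on the sloped face with 3 to 30 N: underside within 2.3 degrees of the face and 2 mm of touching it, centred within 10 mm each way, long side up the slope within 7 degrees, and still (all of step 1 and angle between the z axis of plate and the z axis of stage, either way round below 0.04 rad and angle between plate's own z axis and vertical below 1 rad and angle between the x axis of plate and the x axis of stage, either way round below 0.12 rad and x of plate in the frame of stage between -0.01 and 0.01 m and y of plate in the frame of stage between -0.01 and 0.01 m and z of plate in the frame of stage between -0.002 and 0.002 m and contact force between plate and stage between 3 and 30 N and contact force between the fingers and plate above 2 N and linear speed of plate below 0.02 m/s); the arm keeps its last pose, push and grip.
It fails at once if the cover plate is rammed against the sloped face (over 60 N) (contact force between plate and stage above 60 N).
It fails at once if a bystander is moved by more than 30 mm (distance of any of screwdriver, wrench, roll, drill, bottle, bin from where it was at the start of the episode above 0.03 m).
It also fails if it takes over 67 s, if anything falls off the work surface, if the arm or the gripper's body presses on something with over 40 N, if the wrist force passes 120 N, or if a joint passes its speed limit or range.

## Working session

There is one attempt and no reset: what is moved stays moved. The work goes in short steps, Python scripts to look and compute and a tool call to move; the robot and the scene stay as the last step left them, time stands still between calls to the robot, and variables do not carry over. Pictures are saved under pics/ and viewed, about 8 in all and at most 12, crops included, and the job is handed in when it is done.

Besides the shell and the picture viewer there is one more tool, called after "Request:" as name(argument=value, ...), one argument or row to a line, values as JSON. jog_arm: Moves the arm, as the interface text tells. Its arguments: {"type":"object","properties":{"commands":{"type":"array"},"newtons":{"type":"number"}},"required":["commands"]}

```bash
mkdir -p pics; python3 - <<'E'
from cell import manip, eyes
import cv2, numpy as np
s=manip.state(); print({k:np.round(v,3).tolist() for k,v in s.items()})
for n in ("scene","side","wrist"):
    c=eyes.camera_info(n); print(n,np.round(c["camera_matrix"],1).tolist(),np.round(c["pose"],3).tolist())
    im=eyes.get_image(n); cv2.imwrite(f"pics/{n}0.png",cv2.resize(im[:,:,::-1],None,fx=1.5,fy=1.5,interpolation=cv2.INTER_CUBIC))
E
```

```text
{'time': 0.0, 'qpos': [69.238, 7.133, 94.631, -0.001, 78.351, -4.731], 'qvel': [0.094, 0.009, -0.048, -0.113, -0.009, -0.007], 'joint_torque': [-0.001, -41.762, -35.992, 0.077, 0.049, -0.0], 'tcp_pos': [0.179, 0.624, 0.213], 'eef_rot': [[-0.001, 0.276, 0.961], [-0.002, 0.961, -0.276], [-1.0, -0.002, -0.0]], 'ft_force': [-1.529, -0.561, -0.688], 'ft_torque': [0.028, -0.028, 0.036], 'finger_gap': 0.095}
scene [[429.0, 0.0, 255.9], [0.0, 429.0, 204.5], [0.0, 0.0, 1.0]] [[0.895, 0.276, -0.351, 1.187], [0.447, -0.572, 0.688, -1.121], [-0.011, -0.772, -0.635, 1.133], [0.0, 0.0, 0.0, 1.0]]
side [[416.2, 0.0, 254.1], [0.0, 416.2, 189.0], [0.0, 0.0, 1.0]] [[-0.999, -0.03, 0.023, 0.588], [-0.038, 0.717, -0.696, 1.139], [0.005, -0.696, -0.718, 1.275], [0.0, 0.0, 0.0, 1.0]]
wrist [[334.9, 0.0, 254.5], [0.0, 334.9, 185.2], [0.0, 0.0, 1.0]] [[0.277, 0.933, 0.229, 0.116], [0.961, -0.268, -0.067, 0.643], [-0.001, 0.239, -0.971, 0.383], [0.0, 0.0, 0.0, 1.0]]
```

View pics/scene0.png

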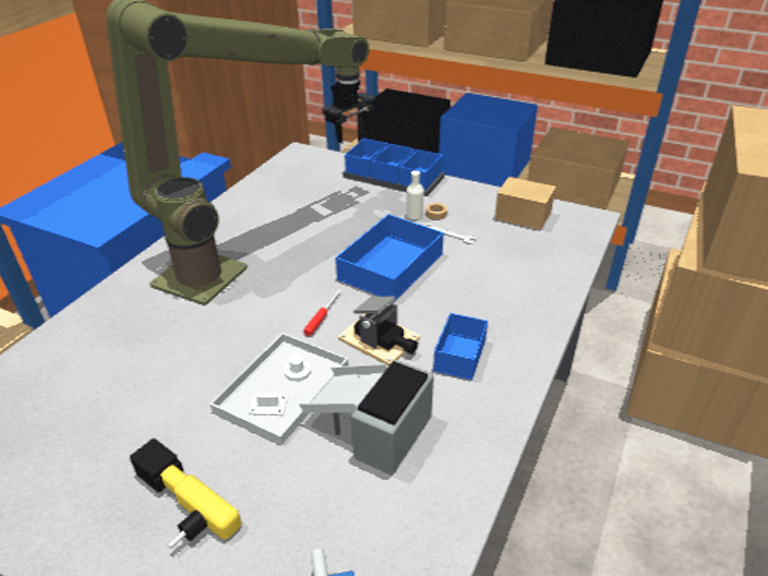

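View pics/side0.png

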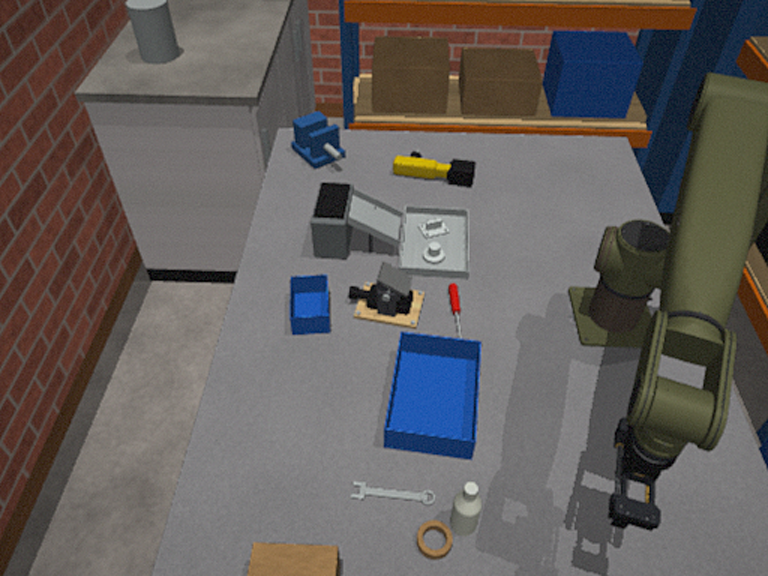

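View pics/wrist0.png

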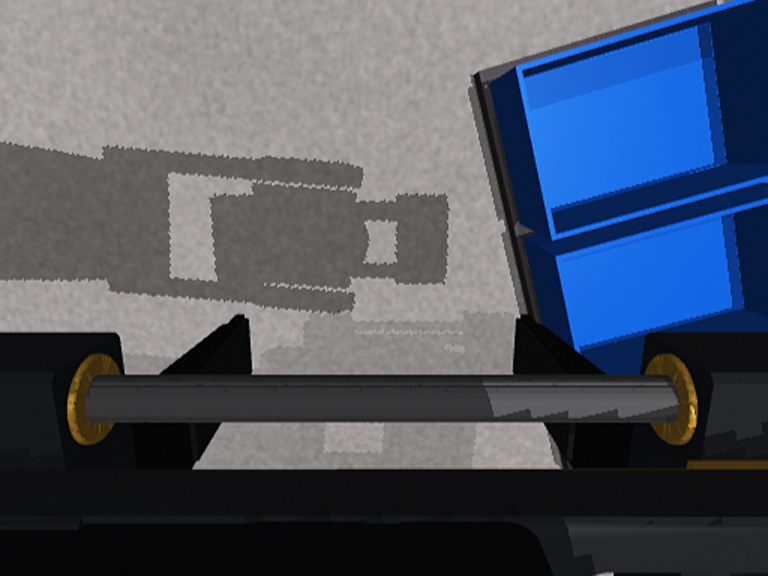

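The scene view shows the tray on the right (hub at about (297,367), plate rib at (268,400)), the mechanism at (378,320) and the tote at (390,255). In the side view the hub is at (434,248), the rib at (433,223), the stage at (393,280), and the tote rim spans (398,335) to (478,455). The wrist view shows only empty bench and a bystander tray.

```bash
cat > h.py <<'E'
from cell import manip, eyes
import cv2, numpy as np
def ray(c,px,s=1.5):
    K=np.array(c["camera_matrix"]);T=np.array(c["pose"])
    d=T[:3,:3]@np.linalg.inv(K)@np.array([(px[0]+.5)/s-.5,(px[1]+.5)/s-.5,1]); return T[:3,3],d
def atz(c,px,z,s=1.5):
    o,d=ray(c,px,s); return np.round(o+d*(z-o[2])/d[2],4)
def tri(rs):
    A=sum(np.eye(3)-np.outer(d,d)/(d@d) for o,d in rs); b=sum((np.eye(3)-np.outer(d,d)/(d@d))@o for o,d in rs)
    return np.linalg.solve(A,b)
def proj(c,p):
    K=np.array(c["camera_matrix"]);T=np.linalg.inv(c["pose"]); q=K@(T[:3,:3]@np.asarray(p)+T[:3,3]); return q[:2]/q[2]
def crop(n,x0,y0,w,h,f,out):
    im=eyes.get_image(n)[:,:,::-1]; cv2.imwrite(out,cv2.resize(im[y0:y0+h,x0:x0+w],None,fx=f,fy=f,interpolation=cv2.INTER_CUBIC))
E
python3 - <<'E'
from h import *
a=eyes.camera_info("side");b=eyes.camera_info("scene")
print("hub",atz(a,(434,245),.049),atz(b,(296,357),.049))
print("rib",atz(a,(433,222),.040),atz(b,(268,396),.040))
print("tote rim",[atz(a,p,.08) for p in ((401,335),(481,340),(474,455),(386,447))])
print("tray rim",[atz(a,p,.03) for p in ((403,206),(468,208),(468,276),(400,272))])
print("stage",atz(a,(394,278),.115),atz(b,(376,305),.115))
f=4;A=eyes.get_image("side")[170:222,225:325,::-1];B=eyes.get_image("scene")[185:245,220:290,::-1]
A=cv2.resize(A,None,fx=6,fy=6,interpolation=cv2.INTER_CUBIC)[:, :]
B=cv2.resize(B,None,fx=4.5,fy=4.5,interpolation=cv2.INTER_CUBIC)
o=np.zeros((600,600,3),np.uint8);o[:312,:600]=A;o[312:312+270,:315]=B;cv2.imwrite("pics/st.png",o)
E
```

```text
hub [ 0.4797 -0.2147  0.049 ] [ 0.4807 -0.2115  0.049 ]
rib [ 0.4798 -0.3288  0.04  ] [ 0.4867 -0.3412  0.04  ]
tote rim [array([0.5709, 0.1535, 0.08  ]), array([0.3743, 0.1612, 0.08  ]), array([0.4119, 0.4738, 0.08  ]), array([0.5979, 0.4625, 0.08  ])]
tray rim [array([ 0.5722, -0.4147,  0.03  ]), array([ 0.3672, -0.4136,  0.03  ]), array([ 0.385 , -0.1101,  0.03  ]), array([ 0.5767, -0.1179,  0.03  ])]
stage [ 0.5927 -0.0092  0.115 ] [ 0.6027 -0.0207  0.115 ]
```

View pics/st.png

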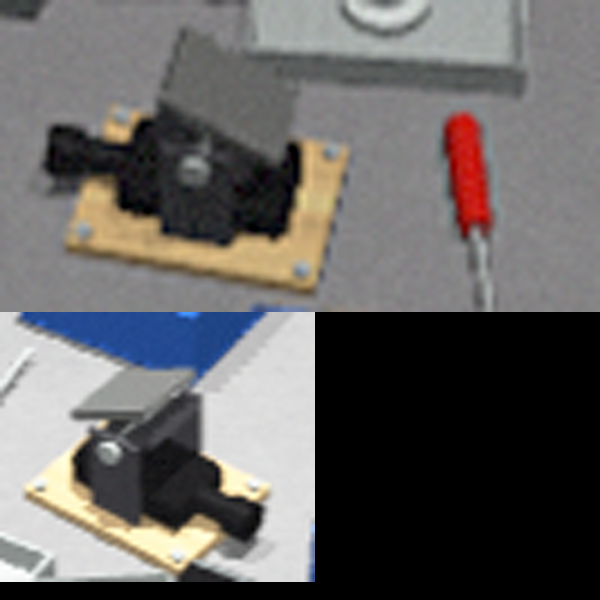

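Request:
jog_arm(
  commands=[
    {"travel": [0, -5, 3.5], "roll": 0, "fingers": 0},
    {"travel": [0, -5, 3.5], "roll": 0, "fingers": 0},
    {"travel": [0, -5, 3.5], "roll": 0, "fingers": 0},
    {"travel": [0, -5, 3.5], "roll": 0, "fingers": 0},
    {"travel": [0, -5, 3.5], "roll": 0, "fingers": 0},
    {"travel": [0, -5, 3.5], "roll": 0, "fingers": 0},
    {"travel": [0, -5, 3.5], "roll": 0, "fingers": 0},
    {"travel": [0, -5, 3.5], "roll": 0, "fingers": 0},
    {"travel": [0, -5, 3.5], "roll": 0, "fingers": 0},
    {"travel": [0, -5, 3.5], "roll": 0, "fingers": 0},
  ],
  newtons=30,
)

```text
time: 1.5
tcp_pos: [0.3823, 0.0358, 0.2147]
eef_rot: [[0.008, 0.266, 0.964], [-0.002, 0.964, -0.266], [-1.0, 0.001, 0.008]]
ft_force: [1.1, 1.0, 0.9]
finger_gap: 0.095
```

```bash
python3 - <<'E'
from h import *
import pickle
c=eyes.camera_info("wrist");im=eyes.get_image("wrist");pickle.dump((c,im),open("w1.pkl","wb"))
print(proj(c,(.6,-.015,.115)))
cv2.imwrite("pics/w1.png",cv2.resize(im[:230,:,::-1],None,fx=1.5,fy=1.5,interpolation=cv2.INTER_CUBIC))
E
```

```text
[262.98633617 402.731462  ]
```

View pics/w1.png

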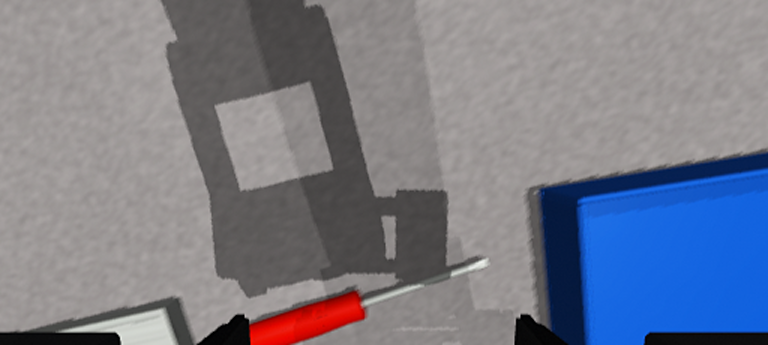

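Request:
jog_arm(
  commands=[
    {"travel": [0, -5, 3.5], "roll": 0, "fingers": 0},
    {"travel": [0, -5, 2], "roll": 0, "fingers": 0},
    {"travel": [0, -5, 0], "roll": 0, "fingers": 0},
    {"travel": [0, -5, 0], "roll": 0, "fingers": 0},
    {"travel": [0, -5, 0], "roll": 0, "fingers": 0},
    {"travel": [0, 0, 0], "roll": 0, "fingers": 0},
    {"travel": [0, 0, 0], "roll": 0, "fingers": 0},
    {"travel": [0, 0, 0], "roll": 0, "fingers": 0},
    {"travel": [0, 0, 0], "roll": 0, "fingers": 0},
    {"travel": [0, 0, 0], "roll": 0, "fingers": 0},
  ],
)

```text
time: 2.8
tcp_pos: [0.3654, -0.2251, 0.2166]
eef_rot: [[0.011, 0.276, 0.961], [-0.006, 0.961, -0.276], [-1.0, -0.003, 0.012]]
ft_force: [0.2, 0.1, -0.8]
finger_gap: 0.0948
```

The wrist camera looks back toward the robot and shows only the screwdriver at (330,310) and the tote corner at (535,188). To see the castings the tool has to stand beyond them.

Request:
jog_arm(
  commands=[
    {"travel": [0, -0.5, 6], "roll": 0, "fingers": 0},
    {"travel": [0, -0.5, 6], "roll": 0, "fingers": 0},
    {"travel": [0, -0.5, 6], "roll": 0, "fingers": 0},
    {"travel": [0, 0, 0], "roll": 0, "fingers": 0},
    {"travel": [0, 0, 0], "roll": 0, "fingers": 0},
    {"travel": [0, 0, 0], "roll": 0, "fingers": 0},
    {"travel": [0, 0, 0], "roll": 0, "fingers": 0},
    {"travel": [0, 0, 0], "roll": 0, "fingers": 0},
    {"travel": [0, 0, 0], "roll": 0, "fingers": 0},
    {"travel": [0, 0, 0], "roll": 0, "fingers": 0},
  ],
)

```text
time: 4.05
tcp_pos: [0.537, -0.2865, 0.2196]
eef_rot: [[0.013, 0.273, 0.962], [-0.008, 0.962, -0.273], [-1.0, -0.004, 0.014]]
ft_force: [-1.1, -1.4, 1.3]
finger_gap: 0.0948
```

```bash
python3 - <<'E'
from h import *
import pickle
c=eyes.camera_info("wrist");im=eyes.get_image("wrist");pickle.dump((c,im),open("w2.pkl","wb"))
print(proj(c,(.48,-.213,.049)),manip.state()["tcp_pos"])
cv2.imwrite("pics/w2.png",cv2.resize(im[:300,:,::-1],None,fx=1.5,fy=1.5,interpolation=cv2.INTER_CUBIC))
E
```

```text
[310.97401337  91.30013559] [ 0.53707285 -0.28653743  0.2195774 ]
```

View pics/w2.png

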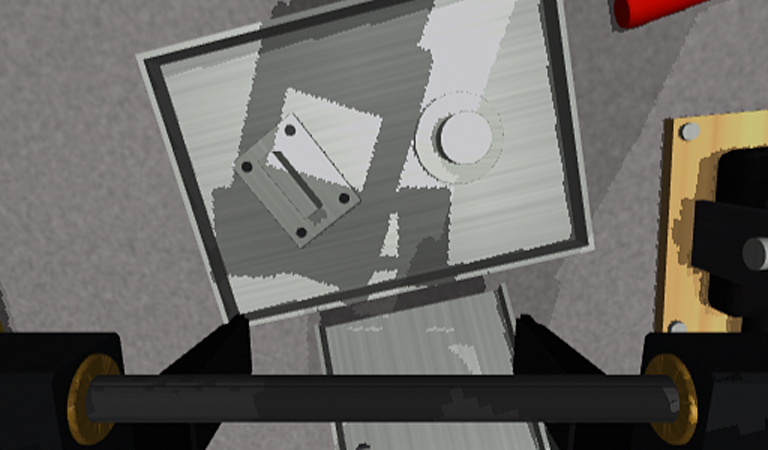

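```bash
python3 - <<'E'
from h import *
import pickle
c,im=pickle.load(open("w2.pkl","rb"))
print("hub",atz(c,(466,137),.049))
P=[atz(c,p,.010) for p in ((292,113),(237,167),(301,248),(360,200))];print(P,np.mean(P,0))
for a,b in((1,2),(0,3),(0,1),(3,2)):
    d=P[b]-P[a];print(np.linalg.norm(d)*1000,np.degrees(np.arctan2(d[1],d[0])))
T=[atz(c,p,.030) for p in ((138,57),(590,248),(225,327))];print("tray",T)
s=manip.state();R=np.array(s["eef_rot"]);t=s["tcp_pos"]
print("move to hub cm",R.T@(atz(c,(466,137),.049)-t)*100)
A=im[55:185,140:350,::-1];cv2.imwrite("pics/w2c.png",cv2.resize(A,None,fx=3.6,fy=3.6,interpolation=cv2.INTER_CUBIC))
E
```

```text
hub [ 0.4798 -0.2134  0.049 ]
[array([ 0.4305, -0.3235,  0.01  ]), array([ 0.4553, -0.3745,  0.01  ]), array([ 0.526 , -0.3481,  0.01  ]), array([ 0.5033, -0.2941,  0.01  ])] [ 0.478775 -0.33505   0.01    ]
75.46820522577706 20.476072874554575
78.51241939973573 21.991129917177158
56.710140186742606 -64.06752636303857
58.577213999984735 -67.19955801251557
tray [array([ 0.3712, -0.4075,  0.03  ]), array([ 0.5802, -0.1421,  0.03  ]), array([ 0.5653, -0.4182,  0.03  ])]
move to hub cm [16.92742789  5.54473906 -7.74449386]
```

View pics/w2c.png

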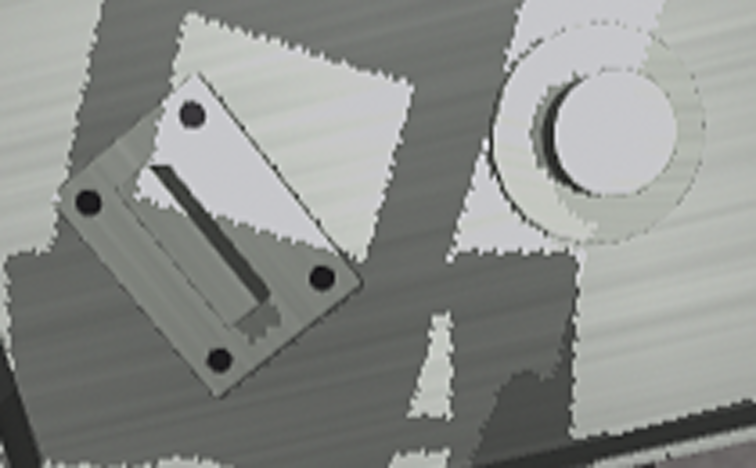

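The close view confirms the hub's boss top at (466,137) and the plate turned about 21° in the tray, with its rib from (118,187) to (268,300) in the crop. All three cameras agree on the hub at (0.480,-0.213).

Request:
jog_arm(
  commands=[
    {"travel": [0, 2.8, -3.9], "roll": 0, "fingers": 0},
    {"travel": [0, 2.7, -3.9], "roll": 0, "fingers": 0},
    {"travel": [4.5, 0, 0], "roll": 0, "fingers": 0},
    {"travel": [4.5, 0, 0], "roll": 0, "fingers": 0},
    {"travel": [4.5, 0, 0], "roll": 0, "fingers": 0},
    {"travel": [0, 0, 0], "roll": 0, "fingers": 0},
    {"travel": [0, 0, 0], "roll": 0, "fingers": 0},
    {"travel": [0, 0, 0], "roll": 0, "fingers": 0},
    {"travel": [0, 0, 0], "roll": 0, "fingers": 0},
    {"travel": [0, 0, 0], "roll": 0, "fingers": 0},
  ],
)

```text
time: 5.35
tcp_pos: [0.4827, -0.2146, 0.0896]
eef_rot: [[0.027, 0.273, 0.962], [-0.016, 0.962, -0.273], [-1.0, -0.008, 0.03]]
ft_force: [0.1, -0.7, 0.0]
finger_gap: 0.0954
```

```bash
python3 - <<'E'
from h import *
import pickle
s=manip.state();R=np.array(s["eef_rot"]);t=s["tcp_pos"]
print("to hub cm",R.T@(np.array([.4798,-.2134,.027])-t)*100)
c,im=pickle.load(open("w2.pkl","rb"))
q=lambda p:((p[0]+.5)/3.6+140-.5,(p[1]+.5)/3.6+55-.5)
P=[atz(c,q(p),.010,1) for p in ((198,73),(60,193),(222,397),(362,285))];print(np.mean(P,0))
for a,b in((1,2),(0,3),(0,1),(3,2)):
    d=P[b]-P[a];print(np.linalg.norm(d)*1000,np.degrees(np.arctan2(d[1],d[0])))
P=[atz(c,q(p),.040,1) for p in ((118,187),(152,167),(268,300),(237,328))];print(P,np.mean(P,0))
E
```

```text
to hub cm [ 6.24707053  0.08660151 -0.50300056]
[ 0.478025 -0.3348    0.01    ]
79.08482787488381 20.65779875389254
79.31065502188214 21.680674002304848
56.12307903171387 -67.3644289724426
57.53129583105185 -67.62528196414539
[array([ 0.4564, -0.3501,  0.04  ]), array([ 0.4538, -0.3391,  0.04  ]), array([ 0.4982, -0.3191,  0.04  ]), array([ 0.5034, -0.3302,  0.04  ])] [ 0.47795  -0.334625  0.04    ]
```

Request:
jog_arm(
  commands=[
    {"travel": [3, 0, -0.3], "roll": 0, "fingers": 0},
    {"travel": [3, 0, -0.2], "roll": 0, "fingers": 0},
    {"travel": [0, 0, 0], "roll": 0, "fingers": 0},
    {"travel": [0, 0, 0], "roll": 0, "fingers": 255},
    {"travel": [0, 0, 0], "roll": 0, "fingers": 255},
    {"travel": [0, 0, 0], "roll": 0, "fingers": 255},
    {"travel": [0, 0, 0], "roll": 0, "fingers": 255},
    {"travel": [0, 0, 0], "roll": 0, "fingers": 255},
    {"travel": [0, 0, 0], "roll": 0, "fingers": 255},
    {"travel": [0, 0, 0], "roll": 0, "fingers": 255},
  ],
  newtons=30,
)

```text
time: 6.6
tcp_pos: [0.4849, -0.217, 0.0365]
eef_rot: [[0.039, 0.273, 0.961], [-0.022, 0.962, -0.273], [-0.999, -0.011, 0.044]]
ft_force: [0.1, 0.6, 0.0]
finger_gap: 0.0334
```

Request:
jog_arm(
  commands=[
    {"travel": [-2.5, 0, 0], "roll": 0, "fingers": 255},
    {"travel": [-4, 0, 0], "roll": 0, "fingers": 255},
    {"travel": [-5, 0, 0], "roll": 0, "fingers": 255},
    {"travel": [-5, 0, 0], "roll": 0, "fingers": 255},
    {"travel": [-2, 3, -0.8], "roll": 0, "fingers": 255},
    {"travel": [0, 5.3, -1.5], "roll": 0, "fingers": 255},
    {"travel": [0, 5.3, -1.5], "roll": 0, "fingers": 255},
    {"travel": [0, 5.3, -1.5], "roll": 0, "fingers": 255},
    {"travel": [0, 5.3, -1.5], "roll": 0, "fingers": 255},
    {"travel": [0, 5.3, -1.5], "roll": 0, "fingers": 255},
  ],
)

```text
time: 7.85
tcp_pos: [0.4738, 0.1006, 0.2129]
eef_rot: [[0.026, 0.282, 0.959], [-0.017, 0.96, -0.281], [-1.0, -0.009, 0.029]]
ft_force: [1.1, 0.6, -3.1]
finger_gap: 0.033
```

Request:
jog_arm(
  commands=[
    {"travel": [0, 5.2, -1.1], "roll": 0, "fingers": 255},
    {"travel": [0, 5.2, -1.1], "roll": 0, "fingers": 255},
    {"travel": [0, 5.2, -1.1], "roll": 0, "fingers": 255},
    {"travel": [0, 4.5, -1.1], "roll": 0, "fingers": 255},
    {"travel": [2, 0, 0], "roll": 0, "fingers": 255},
    {"travel": [5, 0, 0], "roll": 0, "fingers": 255},
    {"travel": [5, 0, 0], "roll": 0, "fingers": 255},
    {"travel": [2, 0, 0], "roll": 0, "fingers": 255},
    {"travel": [0, 0, 0], "roll": 0, "fingers": 255},
    {"travel": [0, 0, 0], "roll": 0, "fingers": 255},
  ],
)

```text
time: 9.1
tcp_pos: [0.4837, 0.3073, 0.0546]
eef_rot: [[0.013, 0.276, 0.961], [-0.027, 0.961, -0.276], [-1.0, -0.022, 0.019]]
ft_force: [-0.6, 0.3, -1.9]
finger_gap: 0.0331
```

Request:
jog_arm(
  commands=[
    {"travel": [0.8, 0, 0], "roll": 0, "fingers": 255},
    {"travel": [0.7, 0, 0], "roll": 0, "fingers": 255},
    {"travel": [0.3, 0, 0], "roll": 0, "fingers": 255},
    {"travel": [0, 0, 0], "roll": 0, "fingers": 255},
    {"travel": [0, 0, 0], "roll": 0, "fingers": 0},
    {"travel": [0, 0, 0], "roll": 0, "fingers": 0},
    {"travel": [0, 0, 0], "roll": 0, "fingers": 0},
    {"travel": [0, 0, 0], "roll": 0, "fingers": 0},
    {"travel": [0, 0, 0], "roll": 0, "fingers": 0},
    {"travel": [0, 0, 0], "roll": 0, "fingers": 0},
  ],
)

```text
time: 10.35
tcp_pos: [0.4881, 0.3088, 0.0417]
eef_rot: [[0.022, 0.276, 0.961], [-0.022, 0.961, -0.276], [-1.0, -0.015, 0.028]]
ft_force: [-0.2, 0.4, -0.5]
finger_gap: 0.0876
```

Request:
jog_arm(
  commands=[
    {"travel": [-4, 0, 0], "roll": 0, "fingers": 0},
    {"travel": [-6, 0, 0], "roll": 0, "fingers": 0},
    {"travel": [-6, 0, 0], "roll": 0, "fingers": 0},
    {"travel": [-6, 0, 0], "roll": 0, "fingers": 0},
    {"travel": [0, -3.8, 4.4], "roll": 0, "fingers": 0},
    {"travel": [0, -3.8, 4.4], "roll": 0, "fingers": 0},
    {"travel": [0, -3.8, 4.4], "roll": 0, "fingers": 0},
    {"travel": [0, -3.8, 4.4], "roll": 0, "fingers": 0},
    {"travel": [0, -3.8, 4.4], "roll": 0, "fingers": 0},
    {"travel": [0, -3.8, 4.4], "roll": 0, "fingers": 0},
  ],
)

```text
time: 11.6
tcp_pos: [0.678, 0.0174, 0.2807]
eef_rot: [[0.025, 0.268, 0.963], [-0.022, 0.963, -0.267], [-0.999, -0.014, 0.03]]
ft_force: [0.4, -0.2, 0.4]
finger_gap: 0.0951
```

```bash
python3 - <<'E'
from h import *
import pickle
s=manip.state();print(s["tcp_pos"],s["qvel"])
c=eyes.camera_info("wrist");im=eyes.get_image("wrist");pickle.dump((c,im),open("w3.pkl","wb"))
p=proj(c,(.595,-.015,.115));print(p)
x,y=(int(p[0])-100,max(0,int(p[1])-75));print(x,y)
B=cv2.resize(im[y:y+150,x:x+200,::-1],None,fx=4,fy=4,interpolation=cv2.INTER_CUBIC);cv2.imwrite("pics/w3.png",B)
E
```

```text
[0.67803855 0.0173733  0.28069908] [-34.78203677  29.09692572 -33.09009443   1.00762536   2.89228335
 -34.85956202]
[200.52719246  92.3544306 ]
100 17
```

View pics/w3.png

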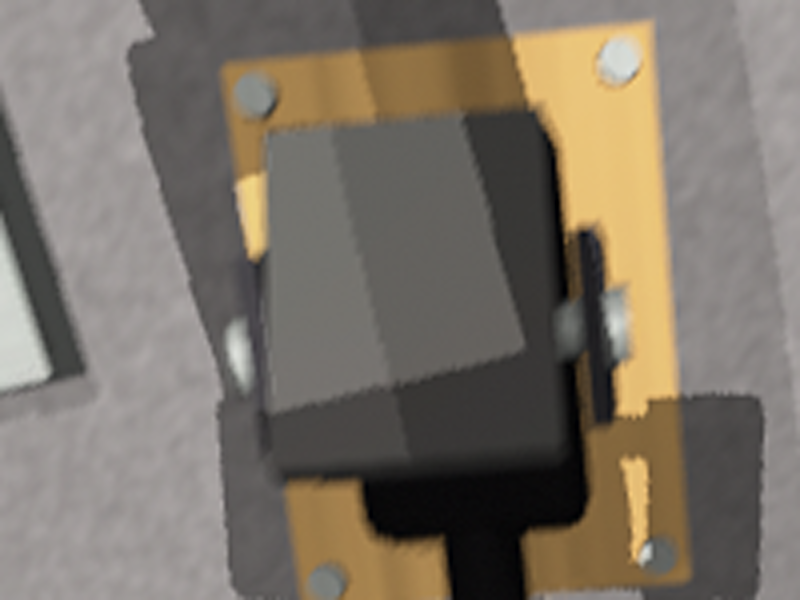

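```bash
cat > st.py <<'E'
from h import *
import pickle
a=eyes.camera_info("side");b=eyes.camera_info("scene");c,im=pickle.load(open("w3.pkl","rb"))
S=dict(pp=(160,100),pm=(183,28),mm=(300,85),mp=(280,165));C=dict(pp=(193,372),pm=(150,415),mm=(73,412),mp=(120,370))
X={}
for k in S:
    ra=ray(a,((S[k][0]+.5)/6+224.5,(S[k][1]+.5)/6+169.5),1);rb=ray(b,((C[k][0]+.5)/4.5+219.5,(C[k][1]-312+.5)/4.5+184.5),1)
    X[k]=tri([ra,rb]);print(k,X[k].round(4),"w3 crop px",((proj(c,X[k])-[100,17]+.5)*4).round(0))
print("ctr",np.mean(list(X.values()),0))
for p,q in(("mm","pm"),("mp","pp"),("mm","mp"),("pm","pp")):
    d=X[q]-X[p];print(p,q,(np.linalg.norm(d)*1000).round(1),"yaw",np.degrees(np.arctan2(d[1],d[0])).round(1),"pitch",np.degrees(np.arcsin(d[2]/np.linalg.norm(d))).round(1))
E
python3 st.py
```

```text
pp [0.6364 0.012  0.1284] w3 crop px [557. 446.]
pm [ 0.6266 -0.0538  0.1287] w3 crop px [281. 481.]
mm [ 0.5469 -0.0401  0.0925] w3 crop px [264. 138.]
mp [0.5574 0.0301 0.0902] w3 crop px [547. 101.]
ctr [ 0.5918316  -0.01294187  0.10994638]
mm pm 88.5 yaw -9.8 pitch 24.1
mp pp 89.6 yaw -12.9 pitch 25.3
mm mp 71.1 yaw 81.5 pitch -1.9
pm pp 66.6 yaw 81.5 pitch -0.2
```

```bash
cat >> st.py <<'E'
from scipy.optimize import least_squares
W=dict(mm=(266,130),mp=(545,110),pp=(563,466),pm=(275,477))
obs=[]
for k in S:
    obs+=[(a,k,((S[k][0]+.5)/6+224.5,(S[k][1]+.5)/6+169.5)),(b,k,((C[k][0]+.5)/4.5+219.5,(C[k][1]-312+.5)/4.5+184.5)),(c,k,((W[k][0]+.5)/4+99.5,(W[k][1]+.5)/4+16.5))]
def frame(v):
    y,s=v[3:];X=np.array([np.cos(y)*np.cos(s),np.sin(y)*np.cos(s),np.sin(s)]);Y=np.array([-np.sin(y),np.cos(y),0]);return X,Y,np.cross(X,Y)
def res(v):
    Xa,Ya,_=frame(v);r=[]
    for cam,k,px in obs:
        p=v[:3]+Xa*(.045 if k[0]=="p" else -.045)+Ya*(.035 if k[1]=="p" else -.035);r+=list(proj(cam,p)-px)
    return np.array(r)
f=least_squares(res,[.592,-.013,.112,-.19,.43],x_scale=[.01,.01,.01,.1,.1],loss="soft_l1")
print("fit",f.x[:3].round(4),np.degrees(f.x[3:]).round(2));print(res(f.x).reshape(-1,6).round(1))
E
python3 st.py|tail -5
```

```text
fit [ 0.5927 -0.0132  0.1098] [-11.8   23.73]
[[-1.1  0.2  0.9  0.3  0.2 -1.4]
 [-0.6  0.1 -1.3  0.2 -0.6  0.6]
 [-0.2  0.6 -0.9 -0.3  0.   0.1]
 [-0.6 -0.4  0.3 -0.1  0.2 -0.1]]
```

The wrist view shows the whole head plate, with face corners (266,130), (545,110), (563,466) and (275,477) and shadow bands across it. A fit over three cameras gives centre (0.593,-0.013,0.110), yaw −11.8° and slope 23.7°, with edges matching 90 x 70 mm.

Request:
jog_arm(
  commands=[
    {"travel": [0, -5.6, -1.4], "roll": 0, "fingers": 110},
    {"travel": [0, -5.6, -1.4], "roll": 0, "fingers": 110},
    {"travel": [0, -5.6, -1.4], "roll": 0, "fingers": 110},
    {"travel": [0, -5.6, -1.4], "roll": 0, "fingers": 110},
    {"travel": [0, -5.6, -1.4], "roll": 0, "fingers": 110},
    {"travel": [0, -5.6, -1.4], "roll": 0, "fingers": 110},
    {"travel": [0, -5.6, -1.4], "roll": -10, "fingers": 110},
    {"travel": [3, 0, 0], "roll": -10, "fingers": 110},
    {"travel": [3, 0, 0], "roll": -10, "fingers": 110},
    {"travel": [3, 0, 0], "roll": -7.4, "fingers": 110},
  ],
)

```text
time: 12.9
tcp_pos: [0.4763, -0.354, 0.1936]
eef_rot: [[0.03, -0.381, 0.924], [-0.032, 0.924, 0.381], [-0.999, -0.041, 0.016]]
ft_force: [0.2, -0.0, 0.2]
finger_gap: 0.0539
```

```bash
cat > to.py <<'E'
from h import *
import sys
x,y,z,yaw=map(float,sys.argv[1:5])
s=manip.state();R=np.array(s["eef_rot"]);t=np.array(s["tcp_pos"])
print("t",s["time"],t.round(4),"yawY",np.degrees(np.arctan2(R[1,1],R[0,1])).round(2),"roll cmd",-(yaw-np.degrees(np.arctan2(R[1,1],R[0,1]))).round(2))
print("R",R.round(3).tolist(),"qvel",np.round(s["qvel"],1),"F",np.round(s["ft_force"],1),"gap",s["finger_gap"])
print("go cm",(R.T@(np.array([x,y,z])-t)*100).round(2))
E
python3 to.py .478 -.3347 .022 111.8
```

```text
t 12.9 [ 0.4763 -0.354   0.1936] yawY 112.39 roll cmd 0.59
R [[0.03, -0.381, 0.924], [-0.032, 0.924, 0.381], [-0.999, -0.041, 0.016]] qvel [ -0.5  10.6  14.    0.1 -24.1 -60.7] F [ 0.2 -0.   0.2] gap 0.053940907303382156
go cm [17.09  2.42  0.62]
```

Request:
jog_arm(
  commands=[
    {"travel": [0, 0, 0], "roll": 0, "fingers": 110},
    {"travel": [0, 0, 0], "roll": 0, "fingers": 110},
    {"travel": [3, 1.2, 0.3], "roll": 0, "fingers": 110},
    {"travel": [3, 1.2, 0.3], "roll": 0, "fingers": 110},
    {"travel": [3, 0, 0], "roll": 0, "fingers": 110},
    {"travel": [2, 0, 0], "roll": 0, "fingers": 110},
    {"travel": [1, 0, 0], "roll": 0, "fingers": 110},
    {"travel": [0, 0, 0], "roll": 0, "fingers": 110},
    {"travel": [0, 0, 0], "roll": 0, "fingers": 110},
    {"travel": [0, 0, 0], "roll": 0, "fingers": 110},
  ],
)

```text
time: 14.15
tcp_pos: [0.483, -0.3369, 0.0816]
eef_rot: [[0.044, -0.371, 0.928], [-0.043, 0.927, 0.373], [-0.998, -0.056, 0.024]]
ft_force: [0.0, 0.8, -1.1]
finger_gap: 0.054
```

```bash
python3 to.py .478 -.3347 .022 111.8
```

```text
t 14.15 [ 0.483  -0.3369  0.0816] yawY 111.8 roll cmd -0.0
R [[0.044, -0.371, 0.928], [-0.043, 0.927, 0.373], [-0.998, -0.056, 0.024]] qvel [-0.  -0.3 -0.6 -0.1  0.   0.1] F [ 0.   0.8 -1.1] gap 0.05398993787050183
go cm [ 5.92  0.73 -0.53]
```

Request:
jog_arm(
  commands=[
    {"travel": [2, 0.4, -0.3], "roll": 0, "fingers": 110},
    {"travel": [2, 0.3, -0.2], "roll": 0, "fingers": 110},
    {"travel": [1.5, 0, 0], "roll": 0, "fingers": 110},
    {"travel": [0.8, 0, 0], "roll": 0, "fingers": 110},
    {"travel": [0, 0, 0], "roll": 0, "fingers": 110},
    {"travel": [0, 0, 0], "roll": 0, "fingers": 110},
    {"travel": [0, 0, 0], "roll": 0, "fingers": 110},
    {"travel": [0, 0, 0], "roll": 0, "fingers": 110},
    {"travel": [0, 0, 0], "roll": 0, "fingers": 110},
    {"travel": [0, 0, 0], "roll": 0, "fingers": 110},
  ],
)

```text
time: 15.4
tcp_pos: [0.4792, -0.3359, 0.0164]
eef_rot: [[0.047, -0.37, 0.928], [-0.046, 0.927, 0.372], [-0.998, -0.06, 0.026]]
ft_force: [0.7, 0.4, -0.0]
finger_gap: 0.0544
```

```bash
python3 to.py .478 -.3347 .022 111.8
```

```text
t 15.4 [ 0.4792 -0.3359  0.0164] yawY 111.78 roll cmd -0.02
R [[0.047, -0.37, 0.928], [-0.046, 0.927, 0.372], [-0.998, -0.06, 0.026]] qvel [ 0.1 -0.2 -0.1  0.  -0.1  0. ] F [ 0.7  0.4 -0. ] gap 0.054443454907863086
go cm [-0.57  0.12 -0.06]
```

Request:
jog_arm(
  commands=[
    {"travel": [-0.5, 0.1, 0], "roll": 0, "fingers": 110},
    {"travel": [-0.1, 0, 0], "roll": 0, "fingers": 110},
    {"travel": [0, 0, 0], "roll": 0, "fingers": 255},
    {"travel": [0, 0, 0], "roll": 0, "fingers": 255},
    {"travel": [0, 0, 0], "roll": 0, "fingers": 255},
    {"travel": [0, 0, 0], "roll": 0, "fingers": 255},
    {"travel": [0, 0, 0], "roll": 0, "fingers": 255},
    {"travel": [0, 0, 0], "roll": 0, "fingers": 255},
    {"travel": [0, 0, 0], "roll": 0, "fingers": 255},
    {"travel": [0, 0, 0], "roll": 0, "fingers": 255},
  ],
  newtons=30,
)

```text
time: 16.65
tcp_pos: [0.4785, -0.3344, 0.0235]
eef_rot: [[0.046, -0.37, 0.928], [-0.045, 0.927, 0.372], [-0.998, -0.059, 0.026]]
ft_force: [-0.4, -0.0, 2.2]
finger_gap: 0.0124
```

```bash
python3 to.py .478 -.3347 .022 111.8
```

```text
t 16.65 [ 0.4785 -0.3344  0.0235] yawY 111.78 roll cmd -0.02
R [[0.046, -0.37, 0.928], [-0.045, 0.927, 0.372], [-0.998, -0.059, 0.026]] qvel [-0.  -0.  -0.   0.1  0.   0. ] F [-0.4 -0.   2.2] gap 0.01243775084480906
go cm [ 0.15 -0.   -0.06]
```

Request:
jog_arm(
  commands=[
    {"travel": [-3, 0, 0], "roll": 0, "fingers": 255},
    {"travel": [-5, 0, 0], "roll": 0, "fingers": 255},
    {"travel": [-6, 0, 0], "roll": 0, "fingers": 255},
    {"travel": [-6, 0, 0], "roll": 0, "fingers": 255},
    {"travel": [-6, 0, 0], "roll": 0, "fingers": 255},
    {"travel": [-6, 0, 0], "roll": 0, "fingers": 255},
    {"travel": [-4, 0, 0], "roll": 0, "fingers": 255},
    {"travel": [0, 0, 0], "roll": 8.5, "fingers": 255},
    {"travel": [0, 0, 0], "roll": 8.5, "fingers": 255},
    {"travel": [0, 0, 0], "roll": 8.5, "fingers": 255},
  ],
)

```text
time: 17.9
tcp_pos: [0.4606, -0.3177, 0.3869]
eef_rot: [[0.042, 0.08, 0.996], [-0.042, 0.996, -0.078], [-0.998, -0.039, 0.045]]
ft_force: [0.1, 1.3, -1.3]
finger_gap: 0.0118
```

```bash
python3 to.py .58 -.02 .3 78.2
```

```text
t 17.9 [ 0.4606 -0.3177  0.3869] yawY 85.41 roll cmd 7.21
R [[0.042, 0.08, 0.996], [-0.042, 0.996, -0.078], [-0.998, -0.039, 0.045]] qvel [-0.1  0.3  0.6  0.1 -0.3 69.6] F [ 0.1  1.3 -1.3] gap 0.011786479839830924
go cm [ 7.92 30.94  9.17]
```

Request:
jog_arm(
  commands=[
    {"travel": [0, 2, 0.6], "roll": 4, "fingers": 255},
    {"travel": [0, 4.5, 1.4], "roll": 1, "fingers": 255},
    {"travel": [0, 5, 1.5], "roll": 0, "fingers": 255},
    {"travel": [0, 5, 1.5], "roll": 0, "fingers": 255},
    {"travel": [0, 5, 1.5], "roll": 0, "fingers": 255},
    {"travel": [0, 5, 1.5], "roll": 0, "fingers": 255},
    {"travel": [0, 3, 1], "roll": 0, "fingers": 255},
    {"travel": [0, 1, 0], "roll": 0, "fingers": 255},
    {"travel": [0, 0, 0], "roll": 0, "fingers": 255},
    {"travel": [0, 0, 0], "roll": 0, "fingers": 255},
  ],
)

```text
time: 19.15
tcp_pos: [0.6024, -0.0253, 0.3704]
eef_rot: [[0.034, 0.175, 0.984], [-0.043, 0.984, -0.173], [-0.999, -0.036, 0.041]]
ft_force: [-0.1, -0.5, -0.9]
finger_gap: 0.0119
```

```bash
python3 to.py .58 -.02 .3 78.2
```

```text
t 19.15 [ 0.6024 -0.0253  0.3704] yawY 79.93 roll cmd 1.73
R [[0.034, 0.175, 0.984], [-0.043, 0.984, -0.173], [-0.999, -0.036, 0.041]] qvel [-0.3 -0.2  0.4 -0.2 -0.  -0.1] F [-0.1 -0.5 -0.9] gap 0.011866840196234301
go cm [ 6.93  0.38 -2.58]
```

Request:
jog_arm(
  commands=[
    {"travel": [0, 3, -2.1], "roll": 0, "fingers": 255},
    {"travel": [0, 4.8, -3.4], "roll": 0, "fingers": 255},
    {"travel": [0, 4.8, -3.4], "roll": 0, "fingers": 255},
    {"travel": [0, 4.8, -3.4], "roll": 0, "fingers": 255},
    {"travel": [0, 4.8, -3.4], "roll": 0, "fingers": 255},
    {"travel": [0, 4.8, -3.4], "roll": 0, "fingers": 255},
    {"travel": [0, 4.8, -3.4], "roll": 0, "fingers": 255},
    {"travel": [0, 4.8, -3.4], "roll": 0, "fingers": 255},
    {"travel": [0, 0, 0], "roll": 0, "fingers": 255},
    {"travel": [0, 0, 0], "roll": 0, "fingers": 255},
  ],
)

```text
time: 20.4
tcp_pos: [0.4126, 0.3802, 0.3473]
eef_rot: [[0.041, 0.196, 0.98], [-0.043, 0.98, -0.195], [-0.998, -0.034, 0.049]]
ft_force: [-0.1, 0.3, -1.7]
finger_gap: 0.0118
```

Request:
jog_arm(
  commands=[
    {"travel": [6, 0, 0], "roll": 0, "fingers": 255},
    {"travel": [6, 0, 0], "roll": 0, "fingers": 255},
    {"travel": [6, 0, 0], "roll": 0, "fingers": 255},
    {"travel": [0, 0, 0], "roll": 0, "fingers": 255},
    {"travel": [0, 0, 0], "roll": 0, "fingers": 255},
    {"travel": [0, 0, 0], "roll": 0, "fingers": 255},
    {"travel": [0, 0, 0], "roll": 0, "fingers": 255},
    {"travel": [0, 0, 0], "roll": 0, "fingers": 255},
    {"travel": [0, 0, 0], "roll": 0, "fingers": 255},
    {"travel": [0, 0, 0], "roll": 0, "fingers": 255},
  ],
)

```text
time: 21.65
tcp_pos: [0.4321, 0.3692, 0.1797]
eef_rot: [[0.062, 0.21, 0.976], [-0.03, 0.978, -0.208], [-0.998, -0.016, 0.067]]
ft_force: [0.1, 0.3, -2.3]
finger_gap: 0.0118
```

Request:
jog_arm(
  commands=[
    {"travel": [-1.5, -3, 2], "roll": 0, "fingers": 255},
    {"travel": [-1.5, -4.4, 2.9], "roll": 0, "fingers": 255},
    {"travel": [-1, -4.4, 2.9], "roll": 0, "fingers": 255},
    {"travel": [-0.5, -4.4, 2.9], "roll": 0, "fingers": 255},
    {"travel": [0, -4.4, 2.9], "roll": 0, "fingers": 255},
    {"travel": [0, -4.4, 2.9], "roll": 0, "fingers": 255},
    {"travel": [0, -4.4, 2.9], "roll": 0, "fingers": 255},
    {"travel": [0, -4.4, 2.9], "roll": 0, "fingers": 255},
    {"travel": [0, 0, 0], "roll": 0, "fingers": 255},
    {"travel": [0, 0, 0], "roll": 0, "fingers": 255},
  ],
)

```text
time: 22.9
tcp_pos: [0.58, -0.0164, 0.246]
eef_rot: [[0.062, 0.205, 0.977], [-0.03, 0.979, -0.204], [-0.998, -0.017, 0.067]]
ft_force: [1.6, 0.4, -1.2]
finger_gap: 0.0119
```

```bash
python3 to.py .582 -.011 .150 78.2
```

```text
t 22.9 [ 0.58   -0.0164  0.246 ] yawY 78.14 roll cmd -0.06
R [[0.062, 0.205, 0.977], [-0.03, 0.979, -0.204], [-0.998, -0.017, 0.067]] qvel [-0.9  0.4 -0.3 -0.4 -0.1 -0.2] F [ 1.6  0.4 -1.2] gap 0.01186699436223069
go cm [ 9.57  0.73 -0.56]
```

Request:
jog_arm(
  commands=[
    {"travel": [3, 0.2, -0.2], "roll": 0, "fingers": 255},
    {"travel": [3, 0.2, -0.2], "roll": 0, "fingers": 255},
    {"travel": [1.5, 0.2, 0], "roll": 0, "fingers": 255},
    {"travel": [0, 0, 0], "roll": 0, "fingers": 255},
    {"travel": [0, 0, 0], "roll": 0, "fingers": 255},
    {"travel": [0, 0, 0], "roll": 0, "fingers": 255},
    {"travel": [0, 0, 0], "roll": 0, "fingers": 255},
    {"travel": [0, 0, 0], "roll": 0, "fingers": 255},
    {"travel": [0, 0, 0], "roll": 0, "fingers": 255},
    {"travel": [0, 0, 0], "roll": 0, "fingers": 255},
  ],
  newtons=12,
)

```text
time: 24.15
tcp_pos: [0.5838, -0.007, 0.1744]
eef_rot: [[0.07, 0.199, 0.977], [-0.03, 0.98, -0.197], [-0.997, -0.015, 0.075]]
ft_force: [-0.5, 0.9, -1.1]
finger_gap: 0.0118
```

```bash
python3 to.py .582 -.011 .145 78.2
```

```text
t 24.15 [ 0.5838 -0.007   0.1744] yawY 78.53 roll cmd 0.33
R [[0.07, 0.199, 0.977], [-0.03, 0.98, -0.197], [-0.997, -0.015, 0.075]] qvel [-0.1  0.1 -0.1  0.   0.1  0. ] F [-0.5  0.9 -1.1] gap 0.011848147569119161
go cm [ 2.93 -0.38 -0.31]
```

Request:
jog_arm(
  commands=[
    {"travel": [0.6, -0.2, -0.2], "roll": 0.3, "fingers": 255},
    {"travel": [0.6, -0.2, -0.1], "roll": 0, "fingers": 255},
    {"travel": [0.6, 0, 0], "roll": 0, "fingers": 255},
    {"travel": [0.6, 0, 0], "roll": 0, "fingers": 255},
    {"travel": [0.4, 0, 0], "roll": 0, "fingers": 255},
    {"travel": [0.3, 0, 0], "roll": 0, "fingers": 255},
    {"travel": [0.2, 0, 0], "roll": 0, "fingers": 255},
    {"travel": [0, 0, 0], "roll": 0, "fingers": 255},
    {"travel": [0, 0, 0], "roll": 0, "fingers": 255},
    {"travel": [0, 0, 0], "roll": 0, "fingers": 255},
  ],
)

```text
time: 25.4
tcp_pos: [0.5811, -0.0116, 0.1405]
eef_rot: [[0.067, 0.204, 0.977], [-0.03, 0.979, -0.203], [-0.997, -0.016, 0.072]]
ft_force: [-4.8, -0.1, 3.1]
finger_gap: 0.0124
```

```bash
python3 to.py .582 -.011 .130 78.2
```

```text
t 25.4 [ 0.5811 -0.0116  0.1405] yawY 78.22 roll cmd 0.02
R [[0.067, 0.204, 0.977], [-0.03, 0.979, -0.203], [-0.997, -0.016, 0.072]] qvel [-0.  -0.1 -0.  -0.1  0.1 -0. ] F [-4.8 -0.1  3.1] gap 0.012354925303967338
go cm [1.05 0.1  0.  ]
```

Request:
jog_arm(
  commands=[
    {"travel": [0.2, 0, 0], "roll": 0, "fingers": 255},
    {"travel": [0.2, 0, 0], "roll": 0, "fingers": 255},
    {"travel": [0.2, 0, 0], "roll": 0, "fingers": 255},
    {"travel": [0.2, 0, 0], "roll": 0, "fingers": 255},
    {"travel": [0.1, 0, 0], "roll": 0, "fingers": 255},
    {"travel": [0, 0, 0], "roll": 0, "fingers": 255},
    {"travel": [0, 0, 0], "roll": 0, "fingers": 255},
    {"travel": [0, 0, 0], "roll": 0, "fingers": 255},
    {"travel": [0, 0, 0], "roll": 0, "fingers": 255},
    {"travel": [0, 0, 0], "roll": 0, "fingers": 255},
  ],
)

```text
time: 26.65
tcp_pos: [0.5804, -0.0117, 0.1304]
eef_rot: [[0.063, 0.204, 0.977], [-0.029, 0.979, -0.202], [-0.998, -0.016, 0.068]]
ft_force: [-4.5, -0.1, 3.0]
finger_gap: 0.0118
```

```bash
python3 - <<'E'
from h import *
import pickle
a=eyes.camera_info("side");b=eyes.camera_info("scene")
A=eyes.get_image("side");B=eyes.get_image("scene");pickle.dump((A,B),open("c1.pkl","wb"))
o=np.zeros((600,800,3),np.uint8)
o[:,:400]=cv2.resize(A[145:220,235:285,::-1],(400,600),interpolation=cv2.INTER_CUBIC)
o[:,400:]=cv2.resize(B[165:240,225:275,::-1],(400,600),interpolation=cv2.INTER_CUBIC)
cv2.imwrite("pics/c1.png",o)
E
python3 to.py .582 -.011 .1270 78.2
```

```text
t 26.75 [ 0.5804 -0.0117  0.1303] yawY 78.23 roll cmd 0.03
R [[0.063, 0.204, 0.977], [-0.029, 0.979, -0.202], [-0.998, -0.016, 0.068]] qvel [ 0.  -0.   0.  -0.1 -0.1 -0.1] F [-5.   0.4  3.2] gap 0.012231738128004072
go cm [0.34 0.1  0.12]
```

View pics/c1.png

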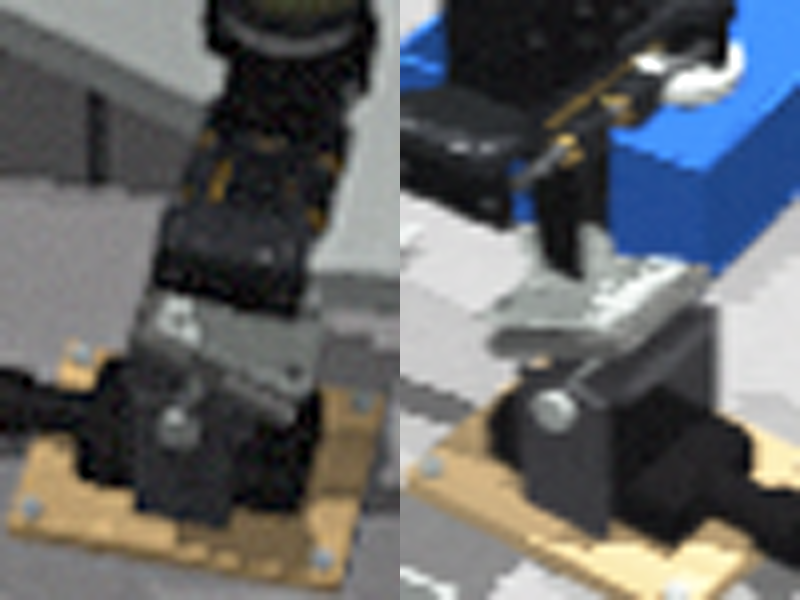

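Side view: the plate has pivoted on the rib, almost parallel to the face (edge from (130,350) to (300,410)). Scene view: it is over the head with its low end still slightly open near (500,340). I'll keep pressing in small steps.

Request:
jog_arm(
  commands=[
    {"travel": [0.2, 0, 0.1], "roll": 0, "fingers": 255},
    {"travel": [0.2, 0, 0.1], "roll": 0, "fingers": 255},
    {"travel": [0.1, 0, 0.1], "roll": 0, "fingers": 255},
    {"travel": [0.1, 0, 0], "roll": 0, "fingers": 255},
    {"travel": [0, 0, 0], "roll": 0, "fingers": 255},
    {"travel": [0, 0, 0], "roll": 0, "fingers": 255},
    {"travel": [0, 0, 0], "roll": 0, "fingers": 255},
    {"travel": [0, 0, 0], "roll": 0, "fingers": 255},
    {"travel": [0, 0, 0], "roll": 0, "fingers": 255},
    {"travel": [0, 0, 0], "roll": 0, "fingers": 255},
  ],
)

```text
time: 28.0
tcp_pos: [0.5815, -0.0121, 0.1262]
eef_rot: [[0.057, 0.203, 0.978], [-0.029, 0.979, -0.202], [-0.998, -0.017, 0.061]]
ft_force: [-5.5, 0.0, 4.1]
finger_gap: 0.0119
```

```bash
python3 to.py .583 -.0115 .124 78.2
```

```text
t 28.0 [ 0.5815 -0.0121  0.1262] yawY 78.29 roll cmd 0.09
R [[0.057, 0.203, 0.978], [-0.029, 0.979, -0.202], [-0.998, -0.017, 0.061]] qvel [-0.  -0.1 -0.   0.1  0.3 -0.1] F [-5.5  0.   4.1] gap 0.011856403136700111
go cm [0.23 0.09 0.12]
```

Request:
jog_arm(
  commands=[
    {"travel": [0.2, 0, 0], "roll": 0, "fingers": 255},
    {"travel": [0.2, 0, 0], "roll": 0, "fingers": 255},
    {"travel": [0.1, 0, 0], "roll": 0, "fingers": 255},
    {"travel": [0, 0, 0], "roll": 0, "fingers": 255},
    {"travel": [0, 0, 0], "roll": 0, "fingers": 255},
    {"travel": [0, 0, 0], "roll": 0, "fingers": 255},
    {"travel": [0, 0, 0], "roll": 0, "fingers": 255},
    {"travel": [0, 0, 0], "roll": 0, "fingers": 255},
    {"travel": [0, 0, 0], "roll": 0, "fingers": 255},
    {"travel": [0, 0, 0], "roll": 0, "fingers": 255},
  ],
)

```text
time: 29.25
tcp_pos: [0.5815, -0.0121, 0.1261]
eef_rot: [[0.055, 0.202, 0.978], [-0.028, 0.979, -0.201], [-0.998, -0.017, 0.06]]
ft_force: [-5.0, -1.1, 3.8]
finger_gap: 0.0122
```

```bash
python3 - <<'E'
from h import *
v=np.array([.5927,-.0132,.1098]);y,s=np.radians([-11.8,23.73])
X=np.array([np.cos(y)*np.cos(s),np.sin(y)*np.cos(s),np.sin(s)]);Y=np.array([-np.sin(y),np.cos(y),0]);n=np.cross(X,Y)
st=manip.state();R=np.array(st["eef_rot"]);P=np.array(st["tcp_pos"])-R[:,0]*.0085
print(P,"stage-frame pivot mm",[float(((P-v)@e*1000).round(1)) for e in(X,Y,n)])
F=np.mean([manip.state()["ft_force"]],0)+[0,0,1.6];print("F XYn",[float((F@e).round(1)) for e in(X,Y,n)],np.round(st["ft_torque"],2))
A=eyes.get_image("side");B=eyes.get_image("scene")
o=np.zeros((600,800,3),np.uint8)
o[:,:400]=cv2.resize(A[175:214,245:271,::-1],(400,600),interpolation=cv2.INTER_CUBIC)
o[:,400:]=cv2.resize(B[188:218,231:267,::-1],(400,333),interpolation=cv2.INTER_CUBIC).repeat(1,0) if 0 else cv2.copyMakeBorder(cv2.resize(B[185:221,231:267,::-1],(400,400),interpolation=cv2.INTER_CUBIC),0,200,0,0,cv2.BORDER_CONSTANT)
cv2.imwrite("pics/c2.png",o)
E
```

```text
[ 0.581062   -0.01189619  0.13458086] stage-frame pivot mm [-0.7, -1.1, 27.4]
F XYn [-2.1, -2.1, 6.8] [0.17 0.8  0.07]
```

View pics/c2.png

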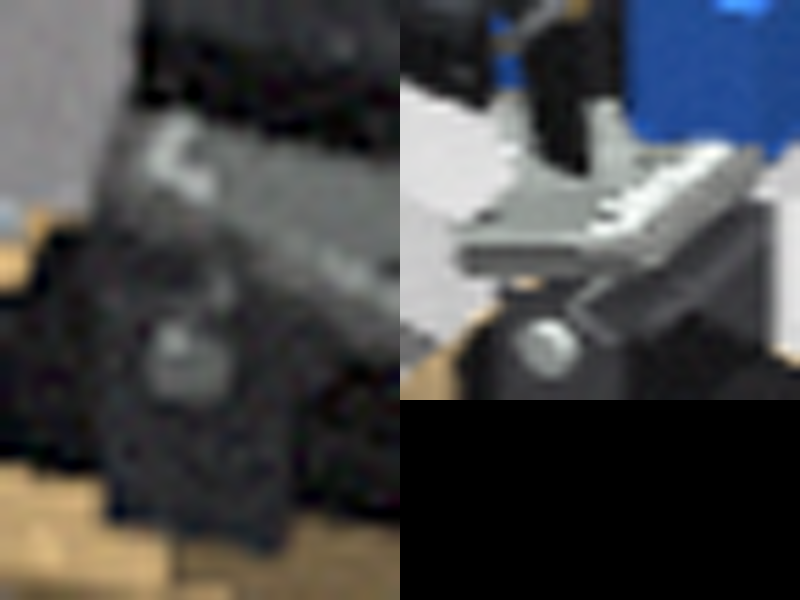

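The plate now lies along the slope in both views and I see no gap at this resolution, but zero-travel rows let the push relax. I'll push with steady rows now.

Request:
jog_arm(
  commands=[
    {"travel": [0.2, 0, 0.05], "roll": 0, "fingers": 255},
    {"travel": [0.2, 0, 0.05], "roll": 0, "fingers": 255},
    {"travel": [0.2, 0, 0.05], "roll": 0, "fingers": 255},
    {"travel": [0.2, 0, 0.05], "roll": 0, "fingers": 255},
    {"travel": [0.2, 0, 0.05], "roll": 0, "fingers": 255},
    {"travel": [0.2, 0, 0.05], "roll": 0, "fingers": 255},
    {"travel": [0.2, 0, 0.05], "roll": 0, "fingers": 255},
    {"travel": [0.2, 0, 0.05], "roll": 0, "fingers": 255},
    {"travel": [0.2, 0, 0.05], "roll": 0, "fingers": 255},
    {"travel": [0.2, 0, 0.05], "roll": 0, "fingers": 255},
  ],
)

```text
time: 30.6
tcp_pos: [0.585, -0.0131, 0.1193]
eef_rot: [[0.046, 0.202, 0.978], [-0.027, 0.979, -0.201], [-0.999, -0.017, 0.05]]
ft_force: [-11.6, 1.2, 13.1]
finger_gap: 0.0122
```

```bash
cat > chk.py <<'E'
from h import *
v=np.array([.5927,-.0132,.1098]);y,s=np.radians([-11.8,23.73])
X=np.array([np.cos(y)*np.cos(s),np.sin(y)*np.cos(s),np.sin(s)]);Y=np.array([-np.sin(y),np.cos(y),0]);n=np.cross(X,Y)
st=manip.state();R=np.array(st["eef_rot"]);P=np.array(st["tcp_pos"])-R[:,0]*.0085
print(st["time"],"pivot mm",[float(((P-v)@e*1000).round(1)) for e in(X,Y,n)],"-n in tool",(-R.T@n).round(2),"X in tool",(R.T@X).round(2),"toolY",R[:,1].round(3))
F=np.array(st["ft_force"])+[0,0,1.6];print("F XYn",[float((F@e).round(1)) for e in(X,Y,n)],"T",np.round(st["ft_torque"],2),"F",np.round(st["ft_force"],1))
E
python3 chk.py
```

```text
30.6 pivot mm [-0.1, -1.3, 19.7] -n in tool [0.93 0.01 0.36] X in tool [-0.36 -0.01  0.93] toolY [ 0.202  0.979 -0.017]
F XYn [-4.7, -1.1, 18.1] T [0.34 1.86 0.06] F [-11.6   1.2  13.1]
```

```bash
python3 - <<'E'
from h import *
c=eyes.camera_info("wrist");im=eyes.get_image("wrist")
v=np.array([.5927,-.0132,.1098]);y,s=np.radians([-11.8,23.73])
X=np.array([np.cos(y)*np.cos(s),np.sin(y)*np.cos(s),np.sin(s)]);Y=np.array([-np.sin(y),np.cos(y),0]);n=np.cross(X,Y)
x0,y0=170,110
f=lambda p:((proj(c,p)-[x0,y0]+.5)*4.5).round().tolist()
for d in(.008,.010):
    v2=v-n*d
    print("stage",[f(v2+X*a+Y*b) for a,b in((-.045,-.035),(-.045,.035),(.045,.035),(.045,-.035))])
    print("plate top",[f(v2+X*a+Y*b+n*.006) for a,b in((-.04,-.03),(-.04,.03),(.04,.03),(.04,-.03))],"rib low end",[f(v2-X*.025+Y*b+n*.036) for b in(-.006,.006)])
cv2.imwrite("pics/w4.png",cv2.resize(im[y0:y0+130,x0:x0+175,::-1],None,fx=4.5,fy=4.5,interpolation=cv2.INTER_CUBIC))
E
python3 chk.py
```

```text
stage [[137.0, 228.0], [651.0, 230.0], [660.0, 918.0], [117.0, 912.0]]
plate top [[166.0, 256.0], [620.0, 258.0], [628.0, 889.0], [149.0, 883.0]] rib low end [[335.0, 342.0], [443.0, 343.0]]
stage [[140.0, 230.0], [648.0, 233.0], [658.0, 914.0], [120.0, 908.0]]
plate top [[168.0, 259.0], [618.0, 261.0], [625.0, 885.0], [152.0, 879.0]] rib low end [[336.0, 344.0], [443.0, 345.0]]
30.65 pivot mm [-0.0, -1.3, 19.7] -n in tool [0.93 0.01 0.36] X in tool [-0.36 -0.01  0.93] toolY [ 0.202  0.979 -0.017]
F XYn [-4.4, -0.9, 17.9] T [0.3  1.82 0.05] F [-11.2   1.4  13. ]
```

View pics/w4.png

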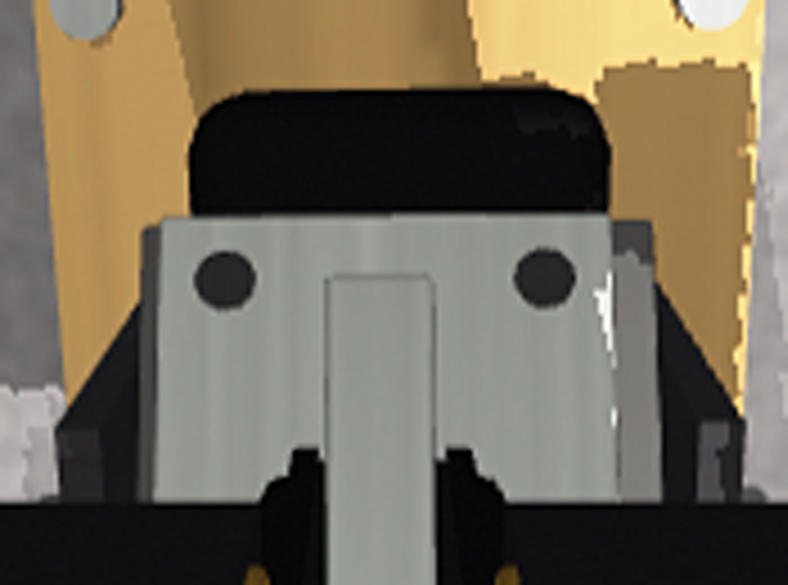

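Wrist view: the plate's low edge is at row 215 (from (162,217) to (610,214)), the head's low corners at (143,227) and (653,222), and the rib end at (327..433,276). The plate therefore sits several mm low on the face, so I'll fit its pose.

```bash
cat > fit.py <<'E'
from h import *
from scipy.optimize import least_squares
from scipy.spatial.transform import Rotation as Ro
c=eyes.camera_info("wrist");v=np.array([.5927,-.0132,.1098]);y,s=np.radians([-11.8,23.73])
X=np.array([np.cos(y)*np.cos(s),np.sin(y)*np.cos(s),np.sin(s)]);Y=np.array([-np.sin(y),np.cos(y),0]);n=np.cross(X,Y);B=np.c_[X,Y,n]
x0,y0=170,110
f=lambda p:(proj(c,p)-[x0,y0]+.5)*4.5
def colat(p,q,row):
    a,b=f(p),f(q);return a[0]+(b[0]-a[0])*(row-a[1])/(b[1]-a[1])
def go(u,corn,lines,w):
    Rm=B@Ro.from_rotvec(u[3:]).as_matrix();g=lambda p:v+B@u[:3]+Rm@np.array(p)
    r=[]
    for p,o in corn:r+=list(f(g(p))-o)
    for p,q,row,col in lines:r.append(colat(g(p),g(q),row)-col)
    return np.r_[np.array(r)/2,u*w]
pc=[((-.04,-.03,.006),(162,218)),((-.04,.03,.006),(611,215)),((-.025,-.006,.036),(327,276)),((-.025,.006,.036),(433,275))]
pl=[((-.04,-.03,.006),(.04,-.03,.006),480,154),((-.04,.03,.006),(.04,.03,.006),480,617),((-.025,-.006,.036),(.025,-.006,.036),480,326.5),((-.025,.006,.036),(.025,.006,.036),480,435)]
sc=[((-.045,-.035,0),(142,227)),((-.045,.035,0),(653,221))]
sl=[((-.045,-.035,0),(.045,-.035,0),480,138),((-.045,.035,0),(.045,.035,0),480,660)]
for name,cn,ln,w in(("plate",pc,pl,np.zeros(6)),("stage",sc,sl,1/np.array([.003,.003,.004,.02,.02,.02]))):
    q=least_squares(go,[0,0,-.009,0,0,0],x_scale=[.01]*3+[.1]*3,args=(cn,ln,w))
    print(name,(q.x[:3]*1000).round(1),np.degrees(q.x[3:]).round(1),q.fun[:12].round(1))
E
python3 fit.py
```

```text
plate [-5.6 -0.6 -7.7] [ 0.3 -3.4  0.5] [-0.1 -0.2 -0.4  0.1  0.  -0.1  0.4  0.1  0.3  0.3 -0.4  0. ]
stage [-0.8  1.1 -8.5] [ 0.3 -0.3  0.8] [-0.3 -0.2  0.1  0.3 -0.2  0.3 -0.3  0.4 -2.1  0.3 -0.2  0.7]
```

Request:
jog_arm(
  commands=[
    {"travel": [0, 0, 0], "roll": 0, "fingers": 255},
    {"travel": [0, 0, 0], "roll": 0, "fingers": 255},
    {"travel": [-0.3, 0, -0.12], "roll": 0, "fingers": 255},
    {"travel": [-0.3, 0, -0.12], "roll": 0, "fingers": 255},
    {"travel": [-0.3, 0, -0.12], "roll": 0, "fingers": 255},
    {"travel": [-0.3, 0, -0.12], "roll": 0, "fingers": 255},
    {"travel": [-0.1, 0.1, 0.25], "roll": 0, "fingers": 255},
    {"travel": [-0.1, 0.1, 0.25], "roll": 0, "fingers": 255},
    {"travel": [0, 0, 0], "roll": 0, "fingers": 255},
    {"travel": [0, 0, 0], "roll": 0, "fingers": 255},
  ],
  newtons=30,
)

```text
time: 31.9
tcp_pos: [0.5851, -0.0103, 0.1358]
eef_rot: [[0.045, 0.202, 0.978], [-0.026, 0.979, -0.201], [-0.999, -0.017, 0.049]]
ft_force: [-0.8, 0.0, -1.7]
finger_gap: 0.0119
```

```bash
python3 chk.py
```

```text
31.9 pivot mm [6.1, 1.4, 35.0] -n in tool [0.93 0.01 0.36] X in tool [-0.36 -0.01  0.93] toolY [ 0.202  0.979 -0.017]
F XYn [-0.7, -0.1, 0.2] T [0.04 0.08 0.02] F [-0.8  0.  -1.7]
```

Request:
jog_arm(
  commands=[
    {"travel": [0.19, 0, 0.08], "roll": 0, "fingers": 255},
    {"travel": [0.19, 0, 0.08], "roll": 0, "fingers": 255},
    {"travel": [0.19, 0, 0.08], "roll": 0, "fingers": 255},
    {"travel": [0.19, 0, 0.08], "roll": 0, "fingers": 255},
    {"travel": [0.19, 0, 0.08], "roll": 0, "fingers": 255},
    {"travel": [0.19, 0, 0.08], "roll": 0, "fingers": 255},
    {"travel": [0.19, 0, 0.08], "roll": 0, "fingers": 255},
    {"travel": [0.19, 0, 0.08], "roll": 0, "fingers": 255},
    {"travel": [0.19, 0, 0.08], "roll": 0, "fingers": 255},
    {"travel": [0.19, 0, 0.08], "roll": 0, "fingers": 255},
  ],
)

```text
time: 33.15
tcp_pos: [0.5908, -0.0118, 0.1243]
eef_rot: [[0.035, 0.201, 0.979], [-0.025, 0.979, -0.2], [-0.999, -0.017, 0.039]]
ft_force: [-10.9, 0.6, 9.8]
finger_gap: 0.0116
```

```bash
python3 chk.py
```

```text
33.15 pivot mm [7.0, 1.2, 22.1] -n in tool [0.93 0.01 0.37] X in tool [-0.37 -0.01  0.93] toolY [ 0.201  0.979 -0.017]
F XYn [-5.3, -1.6, 14.8] T [0.37 1.41 0.06] F [-10.9   0.6   9.8]
```

The wrench says the centre of pressure has moved about 34 mm up the slope. With the 30 N grip the plate can't pivot, so its high edge is carrying the load. I'll ease the grip so that it can settle flush.

Request:
jog_arm(
  commands=[
    {"travel": [0.1, 0, 0.04], "roll": 0, "fingers": 255},
    {"travel": [0.1, 0, 0.04], "roll": 0, "fingers": 255},
    {"travel": [0.1, 0, 0.04], "roll": 0, "fingers": 255},
    {"travel": [0.1, 0, 0.04], "roll": 0, "fingers": 255},
    {"travel": [0.1, 0, 0.04], "roll": 0, "fingers": 255},
    {"travel": [0.1, 0, 0.04], "roll": 0, "fingers": 255},
    {"travel": [0.1, 0, 0.04], "roll": 0, "fingers": 255},
    {"travel": [0.1, 0, 0.04], "roll": 0, "fingers": 255},
    {"travel": [0.1, 0, 0.04], "roll": 0, "fingers": 255},
    {"travel": [0.1, 0, 0.04], "roll": 0, "fingers": 255},
  ],
  newtons=12,
)

```text
time: 34.4
tcp_pos: [0.5898, -0.0117, 0.1264]
eef_rot: [[0.019, 0.201, 0.979], [-0.022, 0.979, -0.2], [-1.0, -0.018, 0.023]]
ft_force: [-7.1, 0.1, 6.4]
finger_gap: 0.0119
```

```bash
cat >> chk.py <<'E'
T=st["ft_torque"];print("rx mm (world x of line of action at pivot, rz=-.16)",(-.16*F[0]-T[1])/F[2]*1000, "ry mm",(T[0]+(-.16)*F[1])/F[2]*1000)
E
python3 chk.py
```

```text
34.4 pivot mm [7.0, 1.1, 24.3] -n in tool [0.92 0.02 0.38] X in tool [-0.38 -0.01  0.92] toolY [ 0.201  0.979 -0.018]
F XYn [-3.2, -1.3, 10.2] T [0.24 1.03 0.07] F [-7.1  0.1  6.4]
rx mm (world x of line of action at pivot, rz=-.16) 14.044782912618704 ry mm 27.095663619454104
```

Request:
jog_arm(
  commands=[
    {"travel": [0.15, 0, 0.06], "roll": 0, "fingers": 255},
    {"travel": [0.15, 0, 0.06], "roll": 0, "fingers": 255},
    {"travel": [0.15, 0, 0.06], "roll": 0, "fingers": 255},
    {"travel": [0.15, 0, 0.06], "roll": 0, "fingers": 255},
    {"travel": [0.15, 0, 0.06], "roll": 0, "fingers": 255},
    {"travel": [0.15, 0, 0.06], "roll": 0, "fingers": 255},
    {"travel": [0.15, 0, 0.06], "roll": 0, "fingers": 255},
    {"travel": [0.15, 0, 0.06], "roll": 0, "fingers": 255},
    {"travel": [0.15, 0, 0.06], "roll": 0, "fingers": 255},
    {"travel": [0.15, 0, 0.06], "roll": 0, "fingers": 255},
  ],
  newtons=10,
)

```text
time: 35.65
tcp_pos: [0.5906, -0.0119, 0.1247]
eef_rot: [[0.002, 0.201, 0.98], [-0.02, 0.979, -0.201], [-1.0, -0.019, 0.006]]
ft_force: [-8.1, 1.2, 10.7]
finger_gap: 0.0125
```

```bash
python3 chk.py; python3 - <<'E'
from h import *
L=[]
for i in range(10):
    im=eyes.get_image("wrist");s=manip.state();L.append(np.r_[s["ft_force"],s["ft_torque"]])
m=np.mean(L,0);print(m.round(2),np.std(L,0).round(2))
F=m[:3]+[0,0,1.6];T=m[3:];print("rx",(-.16*F[0]-T[1])/F[2]*1000,"ry",(T[0]-.16*F[1])/F[2]*1000)
cv2.imwrite("pics/w5.png",cv2.resize(im[110:240,170:345,::-1],None,fx=4.5,fy=4.5,interpolation=cv2.INTER_CUBIC))
E
```

```text
35.65 pivot mm [7.3, 1.0, 22.4] -n in tool [0.92 0.02 0.4 ] X in tool [-0.4  -0.01  0.92] toolY [ 0.201  0.979 -0.019]
F XYn [-2.5, -0.5, 14.6] T [ 0.26  1.4  -0.02] F [-8.1  1.2 10.7]
rx mm (world x of line of action at pivot, rz=-.16) -9.20466641267984 ry mm 5.737950137067903
[-8.34  0.58  9.5   0.27  1.38  0.03] [0.58 0.53 0.44 0.04 0.04 0.03]
rx -4.208659517197518 ry 16.253867788263314
```

View pics/w5.png

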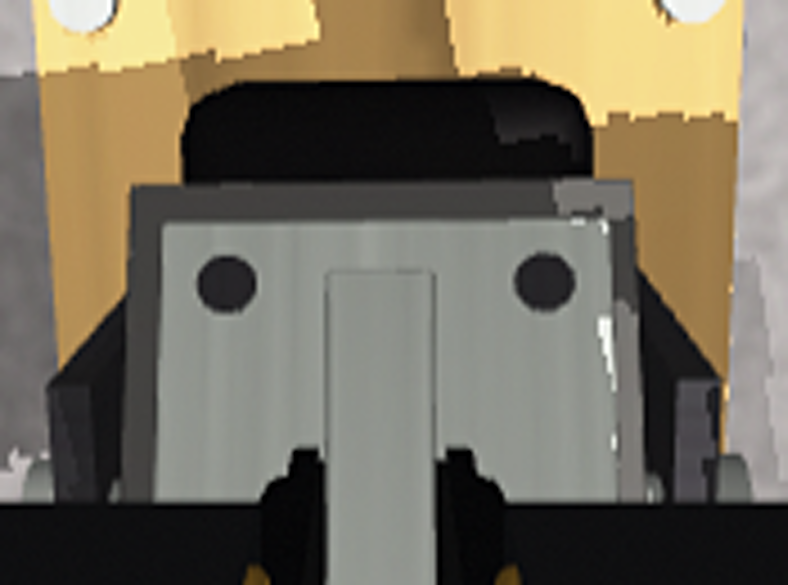

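Wrist view: the head's low edge runs (132,186) to (632,181) and shows evenly below the plate's edge, (162,222) to (608,219). The rib end is at (327..433,271). The averaged wrench now puts the centre of pressure near the middle.

```bash
sed -e 's/(162,218)/(162,222)/;s/(611,215)/(608,219)/;s/(327,276)/(327,271)/;s/(433,275)/(433,270)/;s/480,154/480,155/;s/480,617/480,615/;s/(142,227)/(132,187)/;s/(653,221)/(632,182)/;s/480,138/480,123.5/;s/480,660/480,642/' fit.py > fit2.py
sed -i 's#1/np.array(\[.003,.003,.004,.02,.02,.02\])#1/np.array([.003,.003,.004,.02,.2,.02])#' fit2.py
python3 fit2.py
```

```text
plate [ 0.8  1.6 -5.2] [ 0.1 -2.7  0.7] [ 0.3 -0.1 -0.5 -0.   0.2 -0.   0.1  0.1 -0.2  0.5 -0.3  0. ]
stage [-1.2  1.1 -6.3] [ 0.3 -1.6  0.8] [-0.  -0.2 -0.   0.2 -0.3  0.3 -0.4  0.4 -1.6  0.3 -0.1  0.7]
```

```bash
python3 - <<'E'
from h import *
for n in("scene","side"):
    c=eyes.camera_info(n);im=eyes.get_image(n)
    for p in((.488,.309,.049),(.43,.30,.004)):
        u,v=proj(c,p).round().astype(int);print(n,p,(u,v),im[v-1:v+2,u-1:u+2].mean((0,1)).round())
s=manip.state();print(s["time"],np.round(s["ft_force"],1),s["finger_gap"],np.round(s["qvel"],2))
E
```

```text
scene (0.488, 0.309, 0.049) (np.int64(262), np.int64(166)) [61. 62. 68.]
scene (0.43, 0.3, 0.004) (np.int64(249), np.int64(172)) [23. 22. 25.]
side (0.488, 0.309, 0.049) (np.int64(290), np.int64(264)) [207. 213. 207.]
side (0.43, 0.3, 0.004) (np.int64(305), np.int64(270)) [ 32.  92. 185.]
36.25 [-8.7  1.2  9.5] 0.011997599644632035 [ 0.01 -0.1   0.01 -0.04  0.02 -0.03]
```

The side camera shows bright aluminium at the hub's expected spot, with blue tote floor beside it. The arm hides that spot in the scene view. The push is steady, so I'm handing in.

```bash
python3 -c "
from cell import manip
print(manip.close_job()); s=manip.state(); print(s['time'],s['ft_force'],s['finger_gap'])"
```

```text
the job is handed in; nothing more can be done
None
the job is handed in; nothing more can be done
```

I put the hub in the tote and let it go. I then picked up the cover plate by its rib and pressed it onto the sloped head, still gripped and pushing when I handed the job in at about 36 s. The hand-in reports no verdict.

- **Plate position:** the last wrist-camera fit puts the plate about +2.0 mm up the slope and +0.5 mm sideways from centre. Its long side is within about 0.1° of the slope direction.
- **Flushness:** the same fit shows a tilt of about 0.2° sideways and 1.1° along the slope, with the along-slope figure good to only a degree or so. Averaged force readings put the centre of pressure about 4 mm off centre along the slope, so the plate is not resting on its low or high edge. They also put it about 16 mm off to one side. Both use a sensor-to-grip distance I estimated.
- **Push and grip:** the push was about 13–14 N normal to the face and steady over ten readings, with the grip set to 10 N.
- **Hub:** the side camera shows it at its place in the tote, but the arm hid that spot in the scene camera.

**What went wrong on the way, and what disagreed:**
- The first press left the plate about 5 mm low, so I lifted off and pressed again. At a 30 N grip the plate then rode on its high edge, and easing the grip let it settle.
- My first slope estimate of 23.7° is probably 2–3° too shallow, since the settled plate measures about 26–27°.
- The tool was about 1.1° out of level sideways, although the image fit shows the plate matching the head to about 0.2°.
- I did not re-measure the bystanders at the end, but I planned the moves clear of them and saw no unexpected contact forces.

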